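Seat and clamp sample pots in the hold-down rack

ROBOT

A 6-joint arm with a two-finger parallel gripper is mounted at the origin on a cart in front of the work surface, level with it; the furniture and walls round the work are solid. World frame = base frame: x ahead of the robot, y to its left, z up, the work surface at z = 0. Lengths are in m, angles in rad, forces in N, time in s.
With the tool pointing down it reaches from about 0.35 to 0.85 m from the base axis. Payload 8.1 kg.
Tool frame: the origin (TCP) lies on the centre line of the jaws, within the pads' length; the fingertips stand 22 mm ahead of it and the grasp point (between the pads) lies 3 mm ahead of it; z points along the fingers, y is the line along which they close (so a half turn about z gives the same grasp; the last joint's range is limited). The gripper opens to 93 mm and grips with 3 to 60 N. Pads are 15 mm wide; open, the fingers measure 128 mm over their backs; the gripper's body (75 mm by 188 mm) begins 65 mm behind the grasp point.
Start: joints at [-1.409, 0.13, 1.488, -0, 1.523, -0.085], TCP at [0.147, -0.582, 0.241] pointing down, gripper open.
Joint ranges: [-2.96, 2.96], [-0.89, 2.26], [0.02, 2.5], [-1.34, 4.48], [0, 2.73], [-2.66, 2.66]. Speed limits (rad/s): [2.39, 2.39, 2.79, 3.14, 3.14, 3.14].

INTERFACE

Orientations are given as a rotation vector (axis times angle).
In Python, from plant import robot, viewer gives the robot as it stands (robot), with the cameras (viewer).
- The arm moves only by the shell command python3 inch.py [FORCE], which reads ROWS from standard input. ROWS is 1 to 20 rows, parted by a bar, with the numbers parted by spaces; each row has 5 numbers: the finger opening in m, then dx, dy, dz in fractions of the full range, 1 being 400 mm, then a turn about the tool's z in normalised numbers (1 is pi rad); each row shifts and turns the commanded pose from where the row before left it, along the tool's axes as they then stand; what a row does not reach is not made up. A row lasts 1/10 s, in which the tool goes at most 0.05 m and 0.15 rad, less where a joint would pass 70% of its speed; a pose out of reach is approached as far as the arm can. The fingers move at their own pace and stop on an object; FORCE is the grip in N (left out, the last holds). Time passes only in rows, so rows that do not move let the fingers close. It prints the time, the measured TCP pose, the force, the opening and the grip force at its end. Input that does not fit is refused with a message, and nothing moves.
- robot.read_state(): the state, without advancing time (a new reading comes with each control period).
- viewer.read_camera(name): name is "scene" or "top"; returns a dict with "image" (400x640x3 uint8, red, green, blue), "fx", "fy", "cx", "cy" (pixels), "R" (3x3) and "t" (3): a world point X has camera coordinates R X + t. Camera axes: x right, y down, z forward; pixel columns grow to the right and rows downward; lengths in m; the calibration is good to about 2 mm. A picture is of the moment at which its call begins. There is no depth.
- robot.close_job(): hands the job in; it is judged then, once.
The state is a dict: "t": time; "q": joint angles; "dq": joint speeds; "joint_torque": joint torques, N m; "tool_pos": TCP position; "orientation": TCP orientation; "force": force on the tool from outside, world axes, zero at the start; "wrist_torque": the same for the moment, N m; "opening": finger opening in m; "gripper_force": force on a finger pad.
Only numpy, scipy, OpenCV 4.12 (cv2) and the standard library are available. Lean on these libraries where they do the work, as an engineer would, in place of code of your own. Each camera call takes 0.05 s, during which the arm holds its last target. There are 200 camera calls.

TASK

Get the sample pots ready for the mixer: swing the red-gripped clamp of the rack up out of the way, stand every sample pot in a well of its own, cap up (any well will do), and press each one down until you feel that it sits fully home. Only when all of them are home, swing the clamp down shut over the caps, and last of all fold the clear splash guard at the front of the rack up until it stands upright. Leave the timer, the coverslip box and the stain bottle where they are.

Things in the scene. Friction and masses are not known exactly. Their poses are not given: they have to be found in the camera images.
- clamp_rack: hold-down rack for sample pots, fixed: base plate 150 x 212 x 7 mm, on it a blue block 66 x 184 mm with three round wells in a row along y, its top 28 mm above the bench. Origin on the bench under the middle well; z up; x to the rack's back (clamp hinge; its two posts, 76 mm high, 10 mm wide, at x +60, y +-97 mm, nothing between them), -x to its front (guard hinge, towards the robot)
- well_0 (a point): well at rack y = -58 mm: centre of its floor, 10 mm above the bench, where the underside of a fully seated pot lies. 36 mm wide, 18 mm deep, chamfered mouth. A black friction seat in it holds a newly placed pot 4 to 9 mm too high (varies, not reported); pressed straight down with about 6 N it gives way, does not spring back, and stops hard when home
- well_1 (a point): the middle well (rack y = 0): centre of its floor, in all else like well_0
- well_2 (a point): the well at rack y = +58 mm: centre of its floor, in all else like well_0
- clamp (a joint): steel U-shaped frame hinged on the posts, with a 16 mm wide cross-bar. Radians: 0 = shut, the bar level across the row of caps, its top 75 mm and its underside 65 mm above the bench (1 mm over seated caps); grows as it swings up and back; 1.57 = straight up, stop at 1.95. Stiff (2 to 3 N at the grip), stays where it is left. Room to load needs 1.7 or more; starts shut or nearly so
- clamp_grip (a point): centre of the clamp's red grip: a round cross-piece 16 mm in diameter, 24 mm long along the hinge axis, on an 8 mm stem, 100 mm from the hinge axis, 32 mm beyond the cross-bar. Pinched by its end faces (fingers closing along the rack's y) it pivots between the fingers while the tool stays upright
- clamp_hinge (a point): middle of the clamp's hinge axis, which runs along the rack's y, at rack x = +60 mm, 70 mm above the bench. Shut, the grip is 100 mm from here towards the rack's -x; at 1.57 it is 100 mm straight above
- guard (a joint): clear splash guard, yellow frame 150 mm wide, hinged along the rack's front. Radians: 0 = level, pointing out from the rack's front (-x); 1.57 = upright in front of the pots, with no stop there (stop at 2.4). Stiff (about 2 N at the grip), stays where it is left. Starts near level
- guard_grip (a point): centre of the guard's yellow grip: a round cross-piece 16 mm in diameter, 24 mm long along the hinge axis, on an 8 mm stem, 92 mm from the hinge axis, 30 mm beyond the guard's edge; pinched by its end faces like the clamp's
- guard_hinge (a point): middle of the guard's hinge axis, along the rack's y, at rack x = -55 mm, 34 mm above the bench. At 0 the grip is 92 mm from here towards the rack's -x; at 1.57 straight above
- pot_red: sample pot, white body 33 mm and red screw cap (fixed on) 38 mm in diameter, cap 12 mm high, 54 mm high in all, about 110 g, bottom-heavy. Origin at the centre of its underside, z up through the cap. May be absent (None)
- pot_blue: sample pot, white body 33 mm and blue screw cap (fixed on) 38 mm in diameter, cap 12 mm high, 54 mm high in all, about 110 g, bottom-heavy. Origin at the centre of its underside, z up through the cap. May be absent (None)
- pot_yellow: sample pot, white body 33 mm and yellow screw cap (fixed on) 38 mm in diameter, cap 12 mm high, 54 mm high in all, about 110 g, bottom-heavy. Origin at the centre of its underside, z up through the cap. May be absent (None)
- timer: white bench timer 66 x 62 x 22 mm lying near the front edge of the bench; bystander
- coverslips: small white box of coverslips 29 x 29 x 21 mm behind the rack; bystander
- stain_bottle: brown dropper bottle with violet band, 38 mm in diameter, 94 mm high, at the left; bystander

How it is judged:
On the way, in this order (a step that is already met when the one before it is completed fails the run):
1. every pot present is pressed fully home in a well while the clamp is still well open (z of each of pot_red, pot_blue, pot_yellow in the frame of clamp_rack below 0.0125 m and angle between each of pot_red, pot_blue, pot_yellow's own z axis and vertical below 0.08 rad and (distance between pot_red and well_0 below 0.005 m or distance between pot_red and well_1 below 0.005 m or distance between pot_red and well_2 below 0.005 m) and (distance between pot_blue and well_0 below 0.005 m or distance between pot_blue and well_1 below 0.005 m or distance between pot_blue and well_2 below 0.005 m) and (distance between pot_yellow and well_0 below 0.005 m or distance between pot_yellow and well_1 below 0.005 m or distance between pot_yellow and well_2 below 0.005 m) and value of joint clamp above 0.6 rad), for 0.2 s.
2. the clamp is shut over the seated pots (z of each of pot_red, pot_blue, pot_yellow in the frame of clamp_rack below 0.0125 m and angle between each of pot_red, pot_blue, pot_yellow's own z axis and vertical below 0.08 rad and (distance between pot_red and well_0 below 0.005 m or distance between pot_red and well_1 below 0.005 m or distance between pot_red and well_2 below 0.005 m) and (distance between pot_blue and well_0 below 0.005 m or distance between pot_blue and well_1 below 0.005 m or distance between pot_blue and well_2 below 0.005 m) and (distance between pot_yellow and well_0 below 0.005 m or distance between pot_yellow and well_1 below 0.005 m or distance between pot_yellow and well_2 below 0.005 m) and value of joint clamp below 0.05 rad), for 0.2 s.
3. the splash guard stands upright (value of joint guard between 1.43 and 1.71 rad), for 0.2 s.
At the end, for the whole second after the job is handed in: every pot present stands upright (within 0.08 rad) in one of the wells, its underside within 2.5 mm of fully home; the clamp is shut (below 0.05 rad); the guard is upright within 0.14 rad (1.43 to 1.71); all at rest (all of step 2 and all of step 3 and linear speed of each of pot_red, pot_blue, pot_yellow below 0.02 m/s); the robot touches nothing.
It fails at once if the timer, coverslip box or stain bottle was moved more than 3 cm (distance of any of timer, coverslips, stain_bottle from where it was at the start of the episode above 0.03 m).
Of pot_red, pot_blue, pot_yellow only 2 to 3 are there at a start; the rules pass over those that are not, and their reading is None.
At some moment in a run one of pot_red, pot_blue, pot_yellow may be knocked a few centimetres aside while the robot is not near it.
Once in a run the grip may slacken for a moment while it holds something.
It also fails if it takes over 210 s, if anything falls off the work surface, if the arm or the gripper's body presses on something with over 40 N, if the wrist force passes 120 N, or if a joint passes its speed limit or range.

## Working session

There is one attempt and no reset: what is moved stays moved. The work goes in short steps, Python scripts to look and compute and a shell command to move; the robot and the scene stay as the last step left them, time stands still between calls to the robot, and variables do not carry over. Pictures are saved under pics/ and viewed, at most 14 in all, crops included, and the job is handed in when it is done.

```bash
ls; mkdir -p pics
cat > h.py <<'E'
import numpy as np, cv2
from plant import robot, viewer
from scipy.spatial.transform import Rotation as Ro
def cam(n,save=None):
    c=viewer.read_camera(n)
    if save: cv2.imwrite('pics/'+save,cv2.cvtColor(np.array(c['image']),cv2.COLOR_RGB2BGR))
    for k in('R','t'): c[k]=np.array(c[k])
    return c
def ray(c,u,v):
    d=c['R'].T@np.array([(u-c['cx'])/c['fx'],(v-c['cy'])/c['fy'],1]); return -c['R'].T@c['t'],d
def onz(c,u,v,z):
    o,d=ray(c,u,v); return o+d*(z-o[2])/d[2]
def proj(c,X):
    p=c['R']@np.array(X)+c['t']; return np.array([c['fx']*p[0]/p[2]+c['cx'],c['fy']*p[1]/p[2]+c['cy']])
E
python3 - <<'E'
from h import *
for n in('scene','top'):
    c=cam(n,n+'0.png'); print(n,c['fx'],-c['R'].T@c['t'],c['R'].round(3).tolist())
s=robot.read_state();print(s['t'],s['tool_pos'],s['orientation'],Ro.from_rotvec(s['orientation']).as_matrix().round(3).tolist(),s['force'])
E
```

```text
inch.py
pics
plant.py
scene 401.89802056296213 [-0.37275027  0.79697323  0.69377487] [[-0.629, -0.777, 0.01], [-0.367, 0.286, -0.885], [0.685, -0.561, -0.465]]
top 420.46684345328407 [0.32289209 0.04166218 1.37426142] [[0.0, -1.0, -0.01], [-0.986, 0.001, -0.166], [0.166, 0.01, -0.986]]
0.1 [ 0.14653917 -0.58134969  0.2396931 ] [-3.11607097e+00 -3.86497558e-01  6.54669841e-05] [[0.97, 0.244, -0.0], [0.244, -0.97, 0.002], [0.0, -0.002, -1.0]] [-0.44596322 -0.2205357   0.4677962 ]
```

View pics/top0.png

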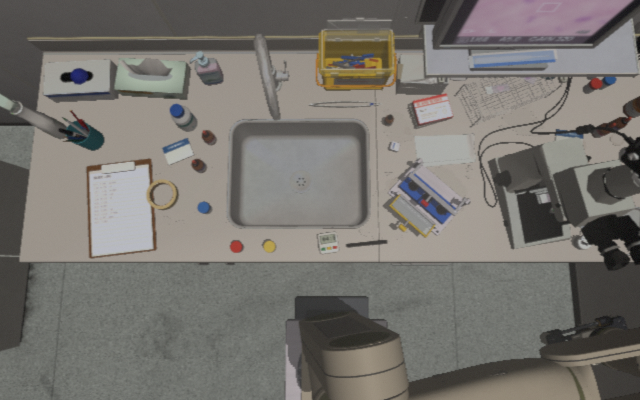

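View pics/scene0.png

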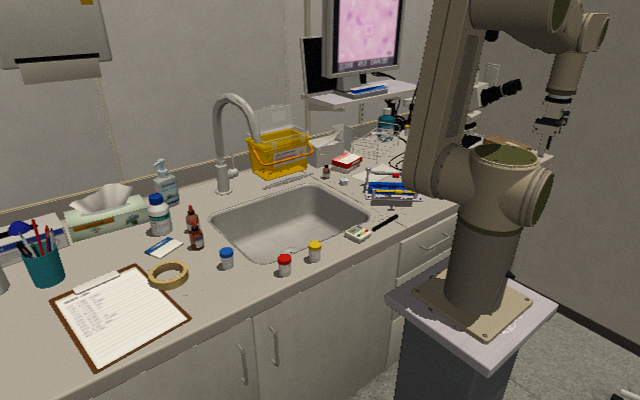

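The top view shows the pots: blue (204,208), red (236,246) and yellow (269,246). The rack is near (430,203) and turned by about 35°. The timer is at (328,243). The scene view shows all three pots upright.

Run:
```python
from h import *
c=cam('top'); im=np.array(c['image'])
cv2.imwrite('pics/rack.png',cv2.cvtColor(cv2.resize(im[150:250,365:485],None,fx=6,fy=6,interpolation=cv2.INTER_CUBIC),cv2.COLOR_RGB2BGR))
hsv=cv2.cvtColor(im,cv2.COLOR_RGB2HSV)
def blobs(lo,hi,box,mn=15):
    m=cv2.inRange(hsv,np.array(lo),np.array(hi)); k=np.zeros_like(m);x0,y0,x1,y1=box;k[y0:y1,x0:x1]=m[y0:y1,x0:x1]
    n,l,st,ce=cv2.connectedComponentsWithStats(k); return [(ce[i].round(1),st[i][2:5]) for i in range(1,n) if st[i][4]>=mn]
for n,lo,hi,b in [('blue',(100,120,50),(125,255,255),(190,195,220,220)),('red',(0,150,80),(8,255,255),(222,235,250,255)),('yel',(15,120,80),(35,255,255),(255,235,285,255))]:
    for ce,st in blobs(lo,hi,b): print(n,ce,st,onz(c,*ce,0.05).round(4))
print('rackred',[(a,b,onz(c,*a,.07).round(4)) for a,b in blobs((0,120,60),(8,255,255),(370,150,485,250),6)])
print('rackblue',[(a,b,onz(c,*a,.028).round(4)) for a,b in blobs((100,120,30),(125,255,255),(370,150,485,250),6)])
print('yellow',[(a,b,onz(c,*a,.034).round(4)) for a,b in blobs((15,100,60),(35,255,255),(370,150,485,250),6)])
```

```text
blue [203.2 207.1] [11 11 89] [0.5028 0.4215 0.05  ]
red [235.8 246.3] [11 11 90] [0.3787 0.3134 0.05  ]
yel [269. 246.] [11 11 98] [0.3797 0.2092 0.05  ]
rackred [(array([424.2, 202.3]), array([ 5,  6, 19], dtype=int32), array([ 0.5144, -0.2765,  0.07  ]))]
rackblue [(array([410.3, 190.9]), array([ 20,  18, 127], dtype=int32), array([ 0.558 , -0.2433,  0.028 ])), (array([436.9, 213. ]), array([ 24,  20, 144], dtype=int32), array([ 0.4858, -0.326 ,  0.028 ]))]
yellow [(array([396.7, 208.4]), array([18, 26, 65], dtype=int32), array([ 0.5   , -0.1965,  0.034 ])), (array([419.8, 229. ]), array([26, 16, 58], dtype=int32), array([ 0.4339, -0.2678,  0.034 ])), (array([402.2, 227.4]), array([ 7,  7, 32], dtype=int32), array([ 0.4391, -0.2121,  0.034 ]))]
```

View pics/rack.png

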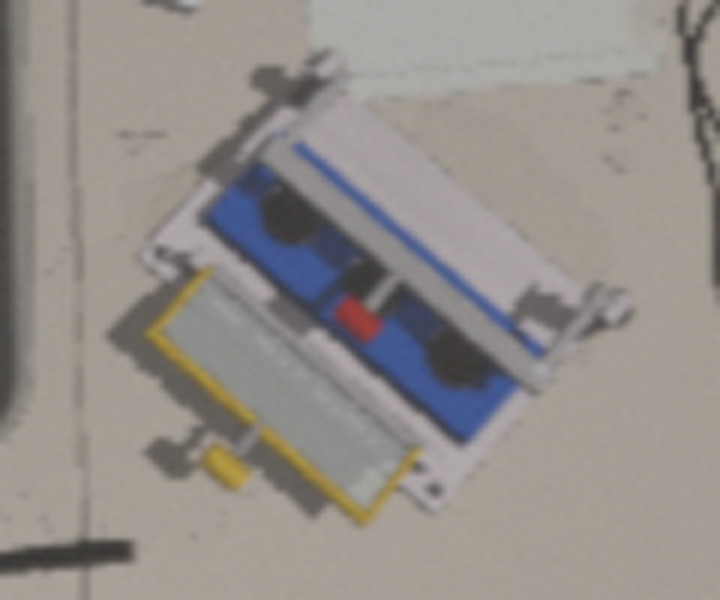

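The crop shows the rack with its front edge facing lower left. In crop pixels, the posts are at (325,65) and (612,305), the block's front corners at (203,215) and (465,442), the red grip at (360,318) and the yellow grip at (227,466).

```bash
cat >> h.py <<'E'
def rackfit(c,pts):
    A=[];B=[]
    for (u,v),(x,y,z) in pts:
        A.append((x,y));B.append(onz(c,u,v,z)[:2])
    A=np.array(A);B=np.array(B);a=A-A.mean(0);b=B-B.mean(0)
    th=np.arctan2((a[:,0]*b[:,1]-a[:,1]*b[:,0]).sum(),(a*b).sum())
    R=np.array([[np.cos(th),-np.sin(th)],[np.sin(th),np.cos(th)]]);o=B.mean(0)-R@A.mean(0)
    return th,o,B-(A@R.T+o)
E
python3 - <<'E'
from h import *
c=cam('top')
P=lambda u,v:((u+.5)/6+365-.5,(v+.5)/6+150-.5)
pts=[(P(325,65),(60,97,76)),(P(612,305),(60,-97,76)),(P(203,215),(-33,92,28)),(P(465,442),(-33,-92,28))]
pts=[(p,np.array(q)/1e3) for p,q in pts]
th,o,r=rackfit(c,pts);print(th,o,r.round(4).tolist())
R=np.array([[np.cos(th),-np.sin(th)],[np.sin(th),np.cos(th)]])
W=lambda x,y:(o+R@[x,y]).round(4)
print('wells',W(0,-.058),W(0,0),W(0,.058))
for nm,px,hx,hz,L in[('clamp',(424.2,202.3),.06,.07,.1),('guard',(402.2,227.4),-.055,.034,.092)]:
    for a in np.arange(0,.5,.05):
        p=onz(c,*px,hz+L*np.sin(a)+.004)[:2]; print(nm,a,(R.T@(p-o)-[hx-L*np.cos(a),0]).round(4),p.round(4))
E
```

```text
-0.7333682796138767 [ 0.53891197 -0.29512484] [[-0.0009, -0.0002], [0.0007, 0.0005], [0.0002, -0.0008], [-0.0, 0.0004]]
wells [ 0.5001 -0.3382] [ 0.5389 -0.2951] [ 0.5777 -0.252 ]
clamp 0.0 [ 0.0082 -0.0022] [ 0.5138 -0.2755]
clamp 0.05 [ 0.0068 -0.0018] [ 0.5131 -0.2743]
clamp 0.1 [ 0.005  -0.0014] [ 0.5124 -0.2731]
clamp 0.15000000000000002 [ 0.0031 -0.001 ] [ 0.5116 -0.2719]
clamp 0.2 [ 0.0008 -0.0006] [ 0.5109 -0.2707]
clamp 0.25 [-0.0016 -0.0002] [ 0.5102 -0.2695]
clamp 0.30000000000000004 [-0.0043  0.0002] [ 0.5095 -0.2683]
clamp 0.35000000000000003 [-0.0072  0.0006] [ 0.5088 -0.2672]
clamp 0.4 [-0.0103  0.001 ] [ 0.5081 -0.266 ]
clamp 0.45 [-0.0136  0.0014] [ 0.5074 -0.2649]
guard 0.0 [ 0.0165 -0.0048] [ 0.4387 -0.2113]
guard 0.05 [ 0.0155 -0.0044] [ 0.4383 -0.2105]
guard 0.1 [ 0.0143 -0.0041] [ 0.4379 -0.2096]
guard 0.15000000000000002 [ 0.0128 -0.0037] [ 0.4375 -0.2087]
guard 0.2 [ 0.0111 -0.0033] [ 0.4371 -0.2079]
guard 0.25 [ 0.0093 -0.0029] [ 0.4367 -0.207 ]
guard 0.30000000000000004 [ 0.0072 -0.0026] [ 0.4364 -0.2062]
guard 0.35000000000000003 [ 0.0049 -0.0022] [ 0.436  -0.2054]
guard 0.4 [ 0.0024 -0.0018] [ 0.4356 -0.2045]
guard 0.45 [-0.0003 -0.0015] [ 0.4353 -0.2037]
```

```bash
cat >> h.py <<'E'
TH=-0.7334; O=np.array([.5389,-.2951])
RR=np.array([[np.cos(TH),-np.sin(TH)],[np.sin(TH),np.cos(TH)]])
def W(x,y,z): return np.array([*(O+RR@[x,y]),z])
def tri(c1,p1,c2,p2):
    a,d=ray(c1,*p1);b,e=ray(c2,*p2);s=np.linalg.lstsq(np.c_[d,-e],b-a,rcond=None)[0]
    x,y=a+d*s[0],b+e*s[1];return (x+y)/2,np.linalg.norm(x-y)
def blobs(c,lo,hi,box,mn=6):
    hsv=cv2.cvtColor(np.array(c['image']),cv2.COLOR_RGB2HSV);m=cv2.inRange(hsv,np.array(lo),np.array(hi)); k=np.zeros_like(m);x0,y0,x1,y1=box;k[y0:y1,x0:x1]=m[y0:y1,x0:x1]
    n,l,st,ce=cv2.connectedComponentsWithStats(k); return [(ce[i],st[i][4]) for i in range(1,n) if st[i][4]>=mn]
def delta(target,phi,s=None):
    """turn needed, then the tool-axes shift after that turn"""
    s=s or robot.read_state();M=Ro.from_rotvec(s['orientation']).as_matrix()
    ph=np.arctan2(M[1,0],M[0,0]);turn=(ph-phi+np.pi)%(2*np.pi)-np.pi
    d=np.array(target)-s['tool_pos']
    x=np.array([np.cos(phi),np.sin(phi),0]);y=np.array([np.sin(phi),-np.cos(phi),0])
    return round(turn,3),np.array([d@x,d@y,-d[2]]).round(4)
E
python3 - <<'E'
from h import *
t=cam('top');s=cam('scene')
print([(a.round(1),n) for a,n in blobs(s,(0,120,60),(8,255,255),(340,140,460,230))],[(a.round(1),n) for a,n in blobs(s,(18,100,60),(35,255,255),(340,140,460,230))])
for p in [W(-.038,0,.09),W(-.14,0,.07),W(0,.058,.028)]: print(proj(s,p),proj(t,p))
for a,n in blobs(s,(0,120,60),(8,255,255),(340,140,460,230)):
    p,e=tri(t,(424.2,202.3),s,a); print(p,e,RR.T@(p[:2]-O))
print(delta([.25,-.37,.24],TH),delta(W(-.038,0,.24),TH))
E
```

```text
[(array([343.3, 154.4]), np.int32(10)), (array([349.5, 163.6]), np.int32(89)), (array([395.5, 175.2]), np.int32(29))] [(array([395.7, 191. ]), np.int32(98))]
[395.11348108 174.69345882] [423.5730911  202.56112541]
[397.6782988  191.84189051] [400.95480111 227.74053813]
[377.41650714 184.92452371] [412.75397738 184.91848225]
[ 0.5566062  -0.17541633  0.18465877] 0.18710513848153704 [-0.06696218  0.10076585]
[ 0.55755687 -0.19455137  0.14258414] 0.16692031111666725 [-0.05344695  0.08718675]
[ 0.51161809 -0.27270529  0.08677429] 0.0008943855464350198 [-0.03525882 -0.0016254 ]
(np.float64(0.98), array([-0.0648, -0.2265,  0.0003])) (np.float64(0.98), array([ 6.160e-02, -4.755e-01,  3.000e-04]))
```

Units first: shifts go in shares of 400 mm and turns go in shares of pi rad. So 0.14 rad is 0.0446.

```bash
echo '0.06 0 0 0 0.0446 | 0.06 0 0 0 0.0446 | 0.06 0 0 0 0.0446 | 0.06 0 0 0 0.0446 | 0.06 0 0 0 0.0446 | 0.06 0 0 0 0.0446 | 0.06 0 0 0 0.0446' | python3 inch.py 20
```

```text
t: 1.0
tool_pos: [0.1466, -0.5818, 0.2405]
orientation: [-2.929, 1.134, 0.0]
force: [0.6, 0.2, 0.9]
opening: 0.06
gripper_force: 0.0
```

To row units: -0.045 m is -0.1125, -0.04 m is -0.1.

```bash
echo '0.06 -0.025 -0.1125 0 0 | 0.06 -0.025 -0.1125 0 0 | 0.06 -0.025 -0.1125 0 0 | 0.06 -0.025 -0.1125 0 0 | 0.06 -0.025 -0.1125 0 0 | 0.06 0.05 -0.1 0 0 | 0.06 0.05 -0.1 0 0 | 0.06 0.05 -0.1 0 0 | 0.06 0.05 -0.1 0 0 | 0.06 0.05 -0.1 0 0 | 0.06 0.05 -0.1 0 0 | 0.06 0 0 0 0 | 0.06 0 0 0 0' | python3 inch.py
python3 - <<'E'
from h import *
print(delta(W(-.037,-.001,.096),TH))
E
```

```text
t: 2.3
tool_pos: [0.5103, -0.2824, 0.24]
orientation: [-2.934, 1.123, 0.002]
force: [0.3, -0.7, 0.1]
opening: 0.0599
gripper_force: 0.0
(np.float64(0.002), array([-0.0072, -0.0087,  0.144 ]))
```

To row units: 0.04 m is 0.1, 0.034 m is 0.085.

```bash
echo '0.06 -0.0175 -0.0225 0.075 0 | 0.06 0 0 0.1 0 | 0.06 0 0 0.1 0 | 0.05 0 0 0.085 0 | 0.04 0 0 0 0 | 0.02 0 0 0 0 | 0.02 0 0 0 0 | 0.02 0 0 0 0 | 0.02 0 0 0 0' | python3 inch.py 25
python3 - <<'E'
from h import *
s=robot.read_state();p=np.array(s['tool_pos']);print(RR.T@(p[:2]-O),p[2])
c=cam('top');print([(a.round(1),n) for a,n in blobs(c,(0,120,60),(8,255,255),(370,150,485,250),3)])
# arc
a=.175
for b in np.arange(.175,1.95,.17): print(round(b,2),(.1*(np.cos(.175)-np.cos(b))).round(4),(.1*(np.sin(b)-np.sin(.175))).round(4))
E
```

```text
t: 3.2
tool_pos: [0.5116, -0.2733, 0.0991]
orientation: [2.931, -1.126, 0.006]
force: [-1.9, -4.1, 1.5]
opening: 0.024
gripper_force: 25.0
[-0.03482075 -0.00207535] 0.09907066265741739
[]
0.18 0.0 0.0
0.34 0.0044 0.0164
0.51 0.0114 0.0318
0.68 0.021 0.0459
0.86 0.0329 0.058
1.02 0.0466 0.0681
1.2 0.0618 0.0756
1.36 0.078 0.0805
1.54 0.0949 0.0825
1.7 0.1119 0.0817
1.87 0.1284 0.078
```

To row units: 0.017 m is 0.0425, -0.016 m is -0.04.

```bash
echo '0.02 0.01 0 -0.04 0 | 0.02 0.0175 0 -0.04 0 | 0.02 0.025 0 -0.035 0 | 0.02 0.03 0 -0.03 0 | 0.02 0.035 0 -0.025 0 | 0.02 0.0375 0 -0.02 0 | 0.02 0.04 0 -0.0125 0 | 0.02 0.0425 0 -0.005 0 | 0.02 0.0425 0 0.0025 0 | 0.02 0.0425 0 0.01 0 | 0.02 0 0 0 0 | 0.02 0 0 0 0' | python3 inch.py
python3 - <<'E'
from h import *
s=robot.read_state();p=np.array(s['tool_pos']);print(RR.T@(p[:2]-O),p[2])
E
```

```text
t: 4.45
tool_pos: [0.607, -0.3598, 0.1761]
orientation: [2.931, -1.126, 0.004]
force: [-1.9, -5.3, 3.0]
opening: 0.0234
gripper_force: 25.0
[ 0.09391612 -0.00246604] 0.17610857730473314
```

To row units: -0.04 m is -0.1, -0.03 m is -0.075.

```bash
echo '0.06 0 0 0 0 | 0.06 0 0 0 0 | 0.06 0 0 0 0 | 0.06 0 0 -0.075 0 | 0.06 0 0 -0.1 0 | 0.06 0 0 -0.1 0 | 0.06 0 0 0 0' | python3 inch.py
python3 - <<'E'
from h import *
s=robot.read_state();p=np.array(s['tool_pos']);print(RR.T@(p[:2]-O),p,np.array(s['q']).round(2))
t=cam('top','a1.png');sc=cam('scene','s1.png')
for n,lo,hi,b,bs in [('blue',(100,120,50),(125,255,255),(180,180,240,230),(205,235,250,285)),('red',(0,150,80),(8,255,255),(215,215,255,258),(265,240,305,290)),('yel',(15,120,80),(35,255,255),(255,225,295,258),(295,230,335,280))]:
    A=blobs(t,lo,hi,b,30);B=blobs(sc,lo,hi,bs,30)
    for a,_ in A:
        print(n,a.round(1),onz(t,*a,.051).round(4),[ (np.round(x,4),round(e,4)) for x,e in [tri(t,a,sc,k) for k,_ in B]])
im=cv2.imread('pics/s1.png')[120:240,330:470];cv2.imwrite('pics/s1c.png',cv2.resize(im,None,fx=5,fy=5,interpolation=cv2.INTER_CUBIC))
E
```

```text
t: 5.15
tool_pos: [0.6088, -0.3592, 0.2934]
orientation: [2.931, -1.124, 0.018]
force: [0.6, -0.2, 0.3]
opening: 0.06
gripper_force: 0.0
[ 0.09483316 -0.00081315] [ 0.60880749 -0.35918535  0.29338532] [-0.61  0.4   1.08  0.    1.65  1.7 ]
blue [203.2 207.1] [0.5028 0.4214 0.051 ] [(array([0.5035, 0.4227, 0.0478]), np.float64(0.001))]
red [235.8 246.3] [0.3788 0.3132 0.051 ] [(array([0.3792, 0.3143, 0.0468]), np.float64(0.0005))]
yel [269.  246.1] [0.3795 0.2091 0.051 ] [(array([0.3799, 0.2099, 0.0466]), np.float64(0.0008))]
```

View pics/s1c.png

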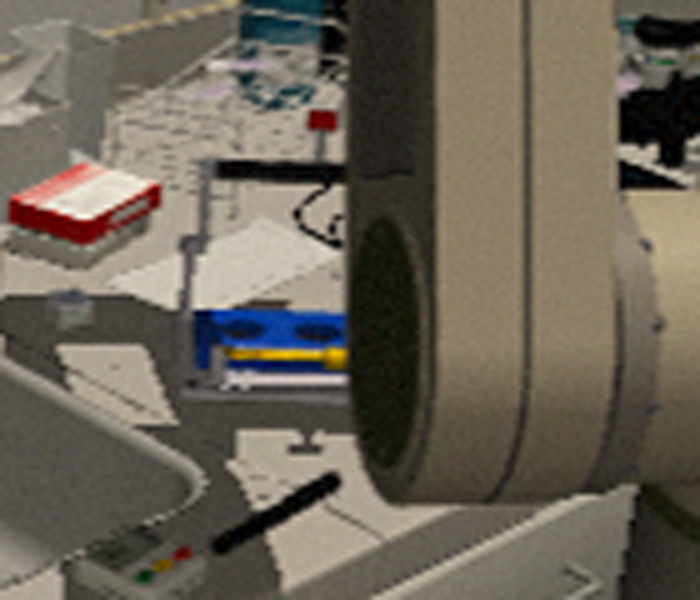

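The scene crop shows the clamp frame standing up, with the grip at (322,120) in the crop, and the wells empty and clear. Next I'll fetch the yellow pot.

To row units: -0.14 rad is -0.0446.

```bash
echo '0.07 0 0 0 -0.0446 | 0.07 0 0 0 -0.0446 | 0.07 0 0 0 -0.0446 | 0.07 0 0 0 -0.0446 | 0.07 0 0 0 -0.0446 | 0.07 0 0 0 -0.0105' | python3 inch.py
python3 - <<'E'
from h import *
print(delta([.3797,.2095,.2],0.))
E
```

```text
t: 5.85
tool_pos: [0.6058, -0.3573, 0.2818]
orientation: [-3.139, -0.008, 0.005]
force: [-0.6, 0.1, 0.1]
opening: 0.0702
gripper_force: 0.0
(np.float64(0.005), array([-0.2261, -0.5668,  0.0818]))
```

To row units: -0.045 m is -0.1125, -0.04 m is -0.1.

```bash
echo '0.07 -0.0375 -0.1 0 0 | 0.07 -0.045 -0.1125 0 0 | 0.07 -0.045 -0.1125 0 0 | 0.07 -0.045 -0.1125 0 0 | 0.07 -0.045 -0.1125 0 0 | 0.07 -0.045 -0.1125 0.025 0 | 0.07 -0.045 -0.1125 0.025 0 | 0.07 -0.045 -0.1125 0.025 0 | 0.07 -0.045 -0.1125 0.025 0 | 0.07 -0.045 -0.1125 0.025 0 | 0.07 -0.045 -0.1125 0.025 0 | 0.07 -0.045 -0.1125 0.025 0 | 0.07 -0.0325 -0.075 0.025 0 | 0.07 0 0 0 0 | 0.07 0 0 0 0' | python3 inch.py
python3 - <<'E'
from h import *
t=cam('top');sc=cam('scene')
for n,lo,hi,b,bs in [('blue',(100,120,50),(125,255,255),(180,180,240,230),(205,235,250,285)),('red',(0,150,80),(8,255,255),(215,215,255,258),(265,240,305,290)),('yel',(15,120,80),(35,255,255),(255,225,295,258),(295,230,335,280))]:
    print(n,[onz(t,*a,.05).round(4) for a,_ in blobs(t,lo,hi,b,30)],[onz(sc,*a,.047).round(4) for a,_ in blobs(sc,lo,hi,bs,30)])
print(delta([.3797,.2095,.059],0.))
E
```

```text
t: 7.35
tool_pos: [0.3793, 0.2069, 0.2029]
orientation: [3.14, 0.004, -0.004]
force: [0.4, 0.0, 0.9]
opening: 0.0699
gripper_force: 0.0
blue [array([0.5029, 0.4217, 0.05  ])] [array([0.505 , 0.4226, 0.047 ])]
red [] [array([0.3756, 0.3159, 0.047 ])]
yel [] [array([0.3788, 0.2108, 0.047 ])]
(np.float64(-0.001), array([-0.001 , -0.0034,  0.1451]))
```

To row units: 0.04 m is 0.1, 0.035 m is 0.0875.

```bash
echo '0.07 0 -0.0075 0.0875 0 | 0.07 0 0 0.1 0 | 0.07 0 0 0.1 0 | 0.07 0 0 0.075 0 | 0.05 0 0 0 0 | 0.03 0 0 0 0 | 0.03 0 0 0 0 | 0.03 0 0 0 0 | 0.03 0 0 0 0' | python3 inch.py 40
echo '0.03 0 0 -0.1 0 | 0.03 0 0 -0.1 0 | 0.03 0 0 -0.1 0 | 0.03 0 0 -0.1 0 | 0.03 0 0 0 0.0382 | 0.03 0 0 0 0.0382 | 0.03 0 0 0 0.035' | python3 inch.py
python3 - <<'E'
from h import *
print(delta(W(0,0,.2),-.35))
E
```

```text
t: 8.35
tool_pos: [0.382, 0.2103, 0.0614]
orientation: [-3.141, 0.0, -0.005]
force: [0.5, -1.5, 6.3]
opening: 0.0372
gripper_force: 40.0
t: 9.05
tool_pos: [0.3809, 0.2102, 0.2208]
orientation: [-3.091, 0.554, -0.003]
force: [-0.5, -0.7, -0.8]
opening: 0.0368
gripper_force: 40.0
(np.float64(-0.005), array([0.3217, 0.4204, 0.0208]))
```

To row units: 0.035 m is 0.0875, 0.027 m is 0.0675.

```bash
echo '0.03 0.05 0.0625 0 0 | 0.03 0.0675 0.0875 0 0 | 0.03 0.0675 0.0875 0 0 | 0.03 0.0675 0.0875 0 0 | 0.03 0.0675 0.0875 0 0 | 0.03 0.0675 0.0875 0 0 | 0.03 0.0675 0.0875 0 0 | 0.03 0.0675 0.0875 0 0 | 0.03 0.0675 0.0875 0 0 | 0.03 0.0675 0.0875 0 0 | 0.03 0.0675 0.0875 0 0 | 0.03 0.0675 0.0875 0 0 | 0.03 0.03 0.0375 0 0 | 0.03 0 0 0 0 | 0.03 0 0 0 0' | python3 inch.py
python3 - <<'E'
from h import *
print(delta(W(0,0,.1),-.35))
t=cam('top','a2.png')
for a,n in blobs(t,(15,100,60),(35,255,255),(370,150,485,250),3): print(a.round(1),n)
E
```

```text
t: 10.55
tool_pos: [0.5437, -0.302, 0.2196]
orientation: [-3.093, 0.548, 0.001]
force: [-0.1, 0.5, -1.5]
opening: 0.037
gripper_force: 40.0
(np.float64(-0.001), array([-0.0069, -0.0048,  0.1196]))
[398.7 213.2] 42
[409.4 222.2] 5
[402.1 227.3] 33
```

To row units: 0.04 m is 0.1, -0.006 m is -0.015.

```bash
echo '0.03 -0.015 -0.0125 0.075 0 | 0.03 0 0 0.1 0 | 0.03 0 0 0.0875 0 | 0.03 0 0 0.03 0 | 0.03 0 0 0 0 | 0.03 0 0 0 0' | python3 inch.py
python3 - <<'E'
from h import *
print(delta(W(0,0,.1),-.35)); s=cam('scene','s2.png');im=cv2.imread('pics/s2.png')[120:240,330:470];cv2.imwrite('pics/s2c.png',cv2.resize(im,None,fx=5,fy=5,interpolation=cv2.INTER_CUBIC))
E
```

```text
t: 11.2
tool_pos: [0.5409, -0.2954, 0.1047]
orientation: [3.093, -0.546, 0.003]
force: [-1.1, 0.3, -0.1]
opening: 0.0368
gripper_force: 40.0
(np.float64(0.001), array([-0.002 ,  0.0004,  0.0047]))
```

View pics/s2c.png

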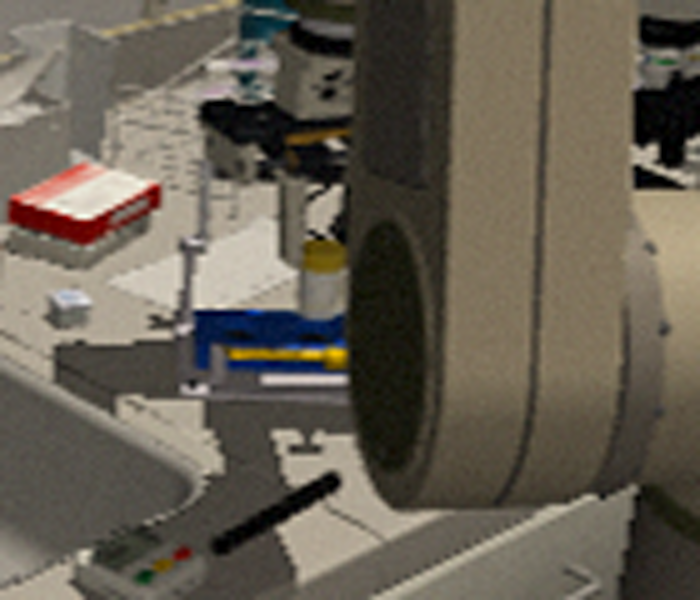

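The crop shows the yellow pot upright in the fingers, directly above the middle well, with the clamp clear of it. I'll lower it gently.

To row units: 0.008 m is 0.02, 0.004 m is 0.01.

```bash
echo '0.03 -0.0025 0 0.02 0 | 0.03 0 0 0.02 0 | 0.03 0 0 0.01 0 | 0.03 0 0 0 0' | python3 inch.py; echo '0.03 0 0 0.005 0 | 0.03 0 0 0.005 0 | 0.03 0 0 0 0' | python3 inch.py
```

```text
t: 11.65
tool_pos: [0.5391, -0.2955, 0.0823]
orientation: [3.093, -0.548, 0.001]
force: [2.8, -2.9, -3.3]
opening: 0.0365
gripper_force: 40.0
t: 11.95
tool_pos: [0.5395, -0.2956, 0.0793]
orientation: [3.093, -0.547, 0.002]
force: [3.0, -4.1, 1.9]
opening: 0.0365
gripper_force: 40.0
```

To row units: 0.002 m is 0.005.

```bash
echo '0.03 0 0 0.005 0 | 0.03 0 0 0 0' | python3 inch.py|grep -E "pos|force"; echo '0.03 0 0 0.005 0 | 0.03 0 0 0 0' | python3 inch.py|grep -E "pos|force"; echo '0.03 0 0 0.005 0 | 0.03 0 0 0 0' | python3 inch.py|grep -E "pos|force"
```

```text
tool_pos: [0.5397, -0.2957, 0.0777]
force: [3.0, -3.5, 5.0]
gripper_force: 40.0
tool_pos: [0.5399, -0.2958, 0.0759]
force: [3.1, -4.2, 5.1]
gripper_force: 40.0
tool_pos: [0.54, -0.2959, 0.074]
force: [2.9, -4.1, 5.3]
gripper_force: 40.0
```

To row units: 0.002 m is 0.005.

```bash
echo '0.03 0 0 0.005 0 | 0.03 0 0 0 0' | python3 inch.py|grep -E "pos|force"; echo '0.03 0 0 0.005 0 | 0.03 0 0 0 0' | python3 inch.py|grep -E "pos|force"; echo '0.03 0 0 0.005 0 | 0.03 0 0 0 0' | python3 inch.py|grep -E "pos|force"
```

```text
tool_pos: [0.5401, -0.2959, 0.0721]
force: [2.9, -4.6, 5.7]
gripper_force: 40.0
tool_pos: [0.5405, -0.2961, 0.0713]
force: [1.0, -2.0, 13.1]
gripper_force: 40.0
tool_pos: [0.541, -0.2964, 0.0711]
force: [-2.7, -1.0, 23.9]
gripper_force: 40.0
```

Hard stop at 0.0711, which puts the pot's underside at 0.010, so it is home. I'll release it and fetch red.

To row units: -0.04 m is -0.1, -0.03 m is -0.075, -0.12 rad is -0.0382.

```bash
echo '0.042 0 0 -0.005 0 | 0.042 0 0 0 0 | 0.042 0 0 0 0 | 0.042 0 0 -0.075 0 | 0.05 0 0 -0.1 0 | 0.07 0 0 -0.1 0 | 0.07 0 0 -0.075 -0.0382 | 0.07 0 0 0 -0.0382 | 0.07 0 0 0 -0.035 | 0.07 0 0 0 0' | python3 inch.py
python3 - <<'E'
from h import *
t=cam('top');sc=cam('scene')
for n,lo,hi,b,bs in [('blue',(100,120,50),(125,255,255),(180,180,240,230),(205,235,250,285)),('red',(0,150,80),(8,255,255),(205,205,280,258),(255,230,320,290)),('yel',(15,120,80),(35,255,255),(370,150,485,250),(340,140,410,200))]:
    A=blobs(t,lo,hi,b,6);B=blobs(sc,lo,hi,bs,6)
    for a,m in A:
        print(n,m,a.round(1),onz(t,*a,.051).round(4),[ (np.round(x,4),round(e,4)) for x,e in [tri(t,a,sc,k) for k,_ in B]])
print(W(0,0,0),delta([.3789,.3137,.2],0.))
E
```

```text
t: 14.15
tool_pos: [0.5385, -0.2945, 0.2077]
orientation: [-3.14, -0.003, 0.002]
force: [-0.0, -0.5, -0.6]
opening: 0.0697
gripper_force: 0.0
blue 89 [203.2 207.1] [0.5027 0.4212 0.051 ] [(array([0.5035, 0.4226, 0.0477]), np.float64(0.0011))]
red 90 [235.8 246.3] [0.3787 0.3131 0.051 ] [(array([0.379 , 0.3142, 0.0469]), np.float64(0.0005))]
yel 24 [400.8 214.8] [ 0.4774 -0.2056  0.051 ] [(array([ 0.4653, -0.1991,  0.11  ]), np.float64(0.0138)), (array([ 0.4775, -0.2038,  0.057 ]), np.float64(0.002))]
yel 30 [402.1 227.5] [ 0.4374 -0.2084  0.051 ] [(array([ 0.4374, -0.1894,  0.1222]), np.float64(0.0167)), (array([ 0.4479, -0.1932,  0.0714]), np.float64(0.0334))]
[ 0.5389 -0.2951  0.    ] (np.float64(-0.003), array([-0.1595, -0.6083,  0.0075]))
```

To row units: -0.043 m is -0.1075, -0.011 m is -0.0275.

```bash
echo '0.07 -0.015 -0.0625 0 0 | 0.07 -0.0275 -0.1075 0 0 | 0.07 -0.0275 -0.1075 0 0 | 0.07 -0.0275 -0.1075 0 0 | 0.07 -0.0275 -0.1075 0 0 | 0.07 -0.0275 -0.1075 0 0 | 0.07 -0.0275 -0.1075 0 0 | 0.07 -0.0275 -0.1075 0 0 | 0.07 -0.0275 -0.1075 0 0 | 0.07 -0.0275 -0.1075 0 0 | 0.07 -0.0275 -0.1075 0 0 | 0.07 -0.0275 -0.1075 0 0 | 0.07 -0.0275 -0.1075 0 0 | 0.07 -0.0275 -0.1075 0 0 | 0.07 -0.02 -0.0625 0 0 | 0.07 0 0 0 0 | 0.07 0 0 0 0' | python3 inch.py
python3 - <<'E'
from h import *
print(delta([.3785,.3137,.060],0.))
sc=cam('scene');print([onz(sc,*a,.047).round(4) for a,_ in blobs(sc,(0,150,80),(8,255,255),(255,230,320,290),30)],[onz(sc,*a,.047).round(4) for a,_ in blobs(sc,(100,120,50),(125,255,255),(205,235,250,285),30)])
E
```

```text
t: 15.95
tool_pos: [0.3816, 0.3139, 0.208]
orientation: [3.14, -0.001, -0.002]
force: [-0.8, 0.5, 0.3]
opening: 0.0699
gripper_force: 0.0
(np.float64(-0.0), array([-0.0031,  0.0002,  0.148 ]))
[array([0.3771, 0.3162, 0.047 ])] [array([0.5048, 0.4235, 0.047 ])]
```

To row units: 0.04 m is 0.1, 0.037 m is 0.0925.

```bash
echo '0.07 -0.0075 0 0.075 0 | 0.07 -0.0025 0 0.1 0 | 0.07 0 0 0.1 0 | 0.07 0 0 0.0925 0 | 0.05 0 0 0 0 | 0.03 0 0 0 0 | 0.03 0 0 0 0 | 0.03 0 0 0 0 | 0.03 0 0 0 0' | python3 inch.py 40
echo '0.03 0 0 -0.1 0 | 0.03 0 0 -0.1 0 | 0.03 0 0 -0.1 0 | 0.03 0 0 -0.1 0 | 0.03 0 0 0 0.0382 | 0.03 0 0 0 0.0382 | 0.03 0 0 0 0.035 | 0.03 0 0 0 0' | python3 inch.py
python3 - <<'E'
from h import *
print(delta(W(0,.058,.2),-.35))
E
```

```text
t: 16.9
tool_pos: [0.3795, 0.3147, 0.0638]
orientation: [-3.14, 0.001, -0.005]
force: [1.4, -0.8, 7.3]
opening: 0.0364
gripper_force: 40.0
t: 17.7
tool_pos: [0.3781, 0.3141, 0.2223]
orientation: [-3.092, 0.55, -0.001]
force: [-0.8, 0.8, -1.3]
opening: 0.0369
gripper_force: 40.0
(np.float64(-0.002), array([0.3816, 0.4633, 0.0223]))
```

To row units: 0.035 m is 0.0875, 0.029 m is 0.0725.

```bash
echo '0.03 0.0425 0.05 0 0 | 0.03 0.0725 0.0875 0 0 | 0.03 0.0725 0.0875 0 0 | 0.03 0.0725 0.0875 0 0 | 0.03 0.0725 0.0875 0 0 | 0.03 0.0725 0.0875 0 0 | 0.03 0.0725 0.0875 0 0 | 0.03 0.0725 0.0875 0 0 | 0.03 0.0725 0.0875 0 0 | 0.03 0.0725 0.0875 0 0 | 0.03 0.0725 0.0875 0 0 | 0.03 0.0725 0.0875 0 0 | 0.03 0.0725 0.0875 0 0 | 0.03 0.0375 0.05 0 0 | 0.03 0 0 0 0 | 0.03 0 0 0 0' | python3 inch.py
python3 - <<'E'
from h import *
print(delta(W(0,.058,.105),-.35))
E
```

```text
t: 19.3
tool_pos: [0.577, -0.2486, 0.2213]
orientation: [-3.093, 0.545, 0.001]
force: [-0.0, -0.0, -1.6]
opening: 0.0367
gripper_force: 40.0
(np.float64(0.001), array([0.0019, 0.0029, 0.1163]))
```

To row units: 0.04 m is 0.1, 0.03 m is 0.075.

```bash
echo '0.03 0.005 0.0075 0.075 0 | 0.03 0 0 0.1 0 | 0.03 0 0 0.075 0 | 0.03 0 0 0.03 0 | 0.03 0 0 0 0 | 0.03 0 0 0 0' | python3 inch.py
python3 - <<'E'
from h import *
print(delta(W(0,.058,.084),-.35)); s=cam('scene','s3.png');im=cv2.imread('pics/s3.png')[120:220,330:430];cv2.imwrite('pics/s3c.png',cv2.resize(im,None,fx=6,fy=6,interpolation=cv2.INTER_CUBIC))
E
```

```text
t: 19.9
tool_pos: [0.5789, -0.2517, 0.1115]
orientation: [3.093, -0.545, 0.003]
force: [0.1, -0.0, -0.7]
opening: 0.0365
gripper_force: 40.0
(np.float64(0.001), array([-0.001 ,  0.0007,  0.0275]))
```

View pics/s3c.png

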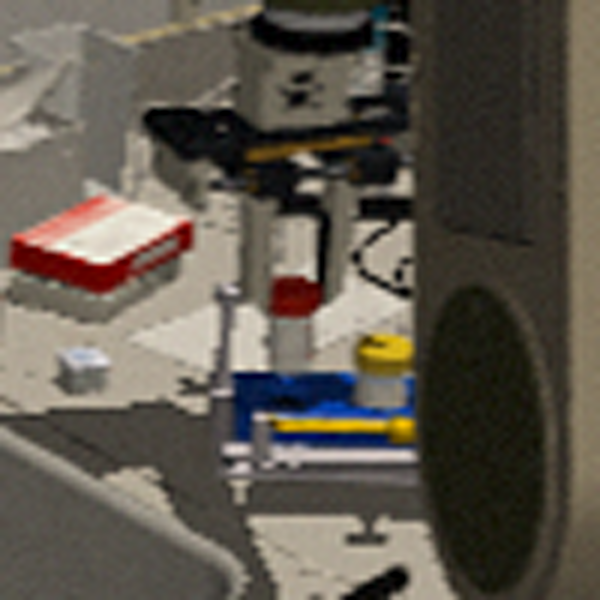

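The crop shows yellow seated in the middle well and red held upright above well_2. I'll insert it.

To row units: 0.01 m is 0.025, 0.004 m is 0.01.

```bash
echo '0.03 0 0 0.025 0 | 0.03 0 0 0.025 0 | 0.03 0 0 0.01 0 | 0.03 0 0 0 0' | python3 inch.py|grep -E "pos|force"; for i in 1; do echo '0.03 0 0 0.0075 0 | 0.03 0 0 0 0' | python3 inch.py|grep -E "pos|force"; echo '0.03 0 0 0.0075 0 | 0.03 0 0 0 0' | python3 inch.py|grep -E "pos|force"; done
```

```text
tool_pos: [0.5776, -0.2522, 0.0846]
force: [0.5, -1.4, -1.9]
gripper_force: 40.0
tool_pos: [0.578, -0.2522, 0.0825]
force: [1.0, -2.2, -2.9]
gripper_force: 40.0
tool_pos: [0.5784, -0.2523, 0.08]
force: [-0.2, -2.2, 1.3]
gripper_force: 40.0
```

To row units: 0.003 m is 0.0075.

```bash
echo '0.03 0 0 0.0075 0 | 0.03 0 0 0 0' | python3 inch.py|grep -E "pos|force"; echo '0.03 0 0 0.005 0 | 0.03 0 0 0 0' | python3 inch.py|grep -E "pos|force"; echo '0.03 0 0 0.005 0 | 0.03 0 0 0 0' | python3 inch.py|grep -E "pos|force"
```

```text
tool_pos: [0.5785, -0.2523, 0.0771]
force: [0.7, -2.5, 4.1]
gripper_force: 40.0
tool_pos: [0.5785, -0.2524, 0.0752]
force: [0.1, -3.6, 4.5]
gripper_force: 40.0
tool_pos: [0.5786, -0.2525, 0.0736]
force: [-0.8, -2.5, 6.9]
gripper_force: 40.0
```

To row units: 0.002 m is 0.005.

```bash
echo '0.03 0 0 0.005 0 | 0.03 0 0 0 0' | python3 inch.py|grep -E "pos|force"
```

```text
tool_pos: [0.5794, -0.2527, 0.0736]
force: [-4.9, -0.2, 18.3]
gripper_force: 40.0
```

Hard stop at 0.0736, so red is home. Now blue.

Units first: shifts go in shares of 400 mm and turns go in shares of pi rad. So -0.04 m is -0.1, -0.03 m is -0.075, -0.12 rad is -0.0382.

```bash
echo '0.042 0 0 -0.005 0 | 0.042 0 0 0 0 | 0.042 0 0 0 0 | 0.042 0 0 -0.075 0 | 0.05 0 0 -0.1 0 | 0.07 0 0 -0.1 0 | 0.07 0 0 -0.075 -0.0382 | 0.07 0 0 0 -0.0382 | 0.07 0 0 0 -0.035 | 0.07 0 0 0 0' | python3 inch.py
python3 - <<'E'
from h import *
t=cam('top');sc=cam('scene','s4.png')
for n,lo,hi,b,bs in [('blue',(100,120,50),(125,255,255),(170,170,250,240),(200,225,260,290))]:
    A=blobs(t,lo,hi,b,20);B=blobs(sc,lo,hi,bs,20)
    for a,m in A:
        print(n,m,a.round(1),onz(t,*a,.051).round(4),[ (np.round(x,4),round(e,4)) for x,e in [tri(t,a,sc,k) for k,_ in B]])
for lo,hi in [((0,120,50),(8,255,255)),((18,120,60),(32,255,255))]: print([(a.round(1),n) for a,n in blobs(sc,lo,hi,(368,150,405,190))])
for y in(0,.058): print(proj(sc,W(0,y,.058)))
print(delta([.5031,.4219,.2],0.))
E
```

```text
t: 22.55
tool_pos: [0.5778, -0.2516, 0.212]
orientation: [-3.141, -0.003, 0.001]
force: [-0.1, -0.1, 0.4]
opening: 0.0701
gripper_force: 0.0
blue 90 [203.2 207.1] [0.5028 0.4214 0.051 ] [(array([0.5035, 0.4227, 0.0478]), np.float64(0.001))]
[(array([377.9, 178. ]), np.int32(55))]
[(array([393.7, 178.7]), np.int32(61))]
[393.26695405 178.30814017]
[377.99333236 177.83203256]
(np.float64(-0.003), array([-0.0746, -0.6735,  0.0116]))
```

Both caps project within about 0.5 px of the seated position. Moving to blue.

To row units: -0.045 m is -0.1125, -0.025 m is -0.0625.

```bash
echo '0.07 -0.0075 -0.0625 0 0 | 0.07 -0.0125 -0.1125 0 0 | 0.07 -0.0125 -0.1125 0 0 | 0.07 -0.0125 -0.1125 0 0 | 0.07 -0.0125 -0.1125 0 0 | 0.07 -0.0125 -0.1125 0 0 | 0.07 -0.0125 -0.1125 0 0 | 0.07 -0.0125 -0.1125 0 0 | 0.07 -0.0125 -0.1125 0 0 | 0.07 -0.0125 -0.1125 0 0 | 0.07 -0.0125 -0.1125 0 0 | 0.07 -0.0125 -0.1125 0 0 | 0.07 -0.0125 -0.1125 0 0 | 0.07 -0.0125 -0.1125 0 0 | 0.07 -0.0125 -0.1125 0 0 | 0.07 -0.005 -0.05 0 0 | 0.07 0 0 0 0 | 0.07 0 0 0 0' | python3 inch.py
python3 - <<'E'
from h import *
print(delta([.5029,.4219,.060],0.))
E
```

```text
t: 24.45
tool_pos: [0.5027, 0.4229, 0.2117]
orientation: [3.14, -0.002, -0.002]
force: [-0.5, -0.1, -0.3]
opening: 0.07
gripper_force: 0.0
(np.float64(-0.001), array([0.0002, 0.001 , 0.1517]))
```

```bash
python3 - <<'E'
from h import *
sc=cam('scene');print([(onz(sc,*a,.047).round(4),n) for a,n in blobs(sc,(100,120,50),(125,255,255),(200,225,260,290),20)])
E
echo '0.07 0 0.0025 0.075 0 | 0.07 0 0 0.1 0 | 0.07 0 0 0.1 0 | 0.07 0 0 0.1 0 | 0.05 0 0 0 0 | 0.03 0 0 0 0 | 0.03 0 0 0 0 | 0.03 0 0 0 0 | 0.03 0 0 0 0' | python3 inch.py 40
echo '0.03 0 0 -0.1 0 | 0.03 0 0 -0.1 0 | 0.03 0 0 -0.1 0 | 0.03 0 0 -0.1 0 | 0.03 0 0 0 0.0382 | 0.03 0 0 0 0.0382 | 0.03 0 0 0 0.035 | 0.03 0 0 0 0' | python3 inch.py
python3 - <<'E'
from h import *
print(delta(W(0,-.058,.2),-.35))
E
```

```text
[(array([0.5044, 0.4236, 0.047 ]), np.int32(115))]
t: 25.4
tool_pos: [0.5048, 0.4229, 0.0656]
orientation: [-3.139, 0.001, -0.006]
force: [-0.1, -1.0, 7.3]
opening: 0.0367
gripper_force: 40.0
t: 26.2
tool_pos: [0.5032, 0.4222, 0.2235]
orientation: [-3.092, 0.55, -0.001]
force: [0.3, -0.3, -0.1]
opening: 0.0366
gripper_force: 40.0
(np.float64(-0.002), array([0.2578, 0.7154, 0.0235]))
```

To row units: 0.044 m is 0.11, 0.016 m is 0.04.

```bash
echo '0.03 0.02 0.055 0 0 | 0.03 0.04 0.11 0 0 | 0.03 0.04 0.11 0 0 | 0.03 0.04 0.11 0 0 | 0.03 0.04 0.11 0 0 | 0.03 0.04 0.11 0 0 | 0.03 0.04 0.11 0 0 | 0.03 0.04 0.11 0 0 | 0.03 0.04 0.11 0 0 | 0.03 0.04 0.11 0 0 | 0.03 0.04 0.11 0 0 | 0.03 0.04 0.11 0 0 | 0.03 0.04 0.11 0 0 | 0.03 0.04 0.11 0 0 | 0.03 0.04 0.11 0 0 | 0.03 0.04 0.11 0 0 | 0.03 0.025 0.075 0 0 | 0.03 0 0 0 0 | 0.03 0 0 0 0' | python3 inch.py
python3 - <<'E'
from h import *
print(delta(W(0,-.058,.11),-.35))
E
```

```text
t: 28.1
tool_pos: [0.501, -0.3356, 0.2226]
orientation: [-3.093, 0.546, 0.0]
force: [0.1, 1.1, -1.0]
opening: 0.0367
gripper_force: 40.0
(np.float64(0.001), array([0.    , 0.0027, 0.1126]))
```

To row units: 0.04 m is 0.1, 0.03 m is 0.075.

```bash
echo '0.03 0 0.0075 0.075 0 | 0.03 0 0 0.1 0 | 0.03 0 0 0.075 0 | 0.03 0 0 0.03 0 | 0.03 0 0 0 0 | 0.03 0 0 0 0' | python3 inch.py|grep -E "pos|force"
python3 - <<'E'
from h import *
print(delta(W(0,-.058,.086),-.35))
E
```

```text
tool_pos: [0.5012, -0.338, 0.1124]
force: [0.0, 0.2, -0.9]
gripper_force: 40.0
(np.float64(0.001), array([-0.001 ,  0.0006,  0.0264]))
```

To row units: 0.009 m is 0.0225, 0.004 m is 0.01.

```bash
echo '0.03 0 0 0.0225 0 | 0.03 0 0 0.0225 0 | 0.03 0 0 0.01 0 | 0.03 0 0 0 0' | python3 inch.py|grep -E "pos|force"; echo '0.03 0 0 0.0075 0 | 0.03 0 0 0 0' | python3 inch.py|grep -E "pos|force"; echo '0.03 0 0 0.0075 0 | 0.03 0 0 0 0' | python3 inch.py|grep -E "pos|force"
```

```text
tool_pos: [0.5, -0.3383, 0.088]
force: [0.4, -1.4, -2.5]
gripper_force: 40.0
tool_pos: [0.5003, -0.3384, 0.0856]
force: [0.3, -1.2, -3.1]
gripper_force: 40.0
tool_pos: [0.5004, -0.3384, 0.0827]
force: [0.9, -2.6, -1.2]
gripper_force: 40.0
```

To row units: 0.003 m is 0.0075.

```bash
echo '0.03 0 0 0.0075 0 | 0.03 0 0 0 0' | python3 inch.py|grep -E "pos|force"; echo '0.03 0 0 0.005 0 | 0.03 0 0 0 0' | python3 inch.py|grep -E "pos|force"
```

```text
tool_pos: [0.5007, -0.3385, 0.0802]
force: [0.2, -2.9, 2.6]
gripper_force: 40.0
tool_pos: [0.5007, -0.3386, 0.0782]
force: [0.7, -3.3, 3.6]
gripper_force: 40.0
```

To row units: 0.002 m is 0.005.

```bash
echo '0.03 0 0 0.005 0 | 0.03 0 0 0 0' | python3 inch.py|grep -E "pos|force"; echo '0.03 0 0 0.005 0 | 0.03 0 0 0 0' | python3 inch.py|grep -E "pos|force"
```

```text
tool_pos: [0.5008, -0.3386, 0.0763]
force: [1.4, -2.7, 4.2]
gripper_force: 40.0
tool_pos: [0.5011, -0.3388, 0.0754]
force: [-0.7, -1.6, 11.9]
gripper_force: 40.0
```

To row units: 0.002 m is 0.005.

```bash
echo '0.03 0 0 0.005 0 | 0.03 0 0 0 0' | python3 inch.py|grep -E "pos|force"
```

```text
tool_pos: [0.5017, -0.3391, 0.0752]
force: [-4.9, 2.7, 23.3]
gripper_force: 40.0
```

To row units: -0.05 m is -0.125, -0.04 m is -0.1, 0.13 rad is 0.0414.

```bash
echo '0.042 0 0 -0.005 0 | 0.042 0 0 0 0 | 0.042 0 0 0 0 | 0.042 0 0 -0.075 0 | 0.05 0 0 -0.1 0 | 0.06 0 0 -0.125 0 | 0.06 0 0 -0.125 0.0414 | 0.06 0 0 0 0.0414 | 0.06 0 0 0 0.0392 | 0.06 0 0 0 0' | python3 inch.py
python3 - <<'E'
from h import *
t=cam('top','a5.png');sc=cam('scene','s5.png')
A=blobs(t,(0,120,60),(8,255,255),(400,130,500,230),3);B=blobs(sc,(0,120,50),(8,255,255),(368,120,420,195),3)
print([(a.round(1),n) for a,n in A],[(a.round(1),n) for a,n in B])
for a,_ in A:
  for b,_ in B:
    p,e=tri(t,a,sc,b); print(a.round(1),b.round(1),p.round(4),round(e,4),RR.T@(p[:2]-O))
for y in(-.058,0,.058): print(proj(sc,W(0,y,.058)))
print(delta(W(.0935,-.0015,.25),TH))
im=cv2.imread('pics/s5.png')[120:220,350:490];cv2.imwrite('pics/s5c.png',cv2.resize(im,None,fx=5,fy=5,interpolation=cv2.INTER_CUBIC))
E
```

```text
t: 31.5
tool_pos: [0.5, -0.3378, 0.243]
orientation: [-2.931, 1.129, 0.002]
force: [0.7, -0.3, -0.2]
opening: 0.0598
gripper_force: 0.0
[(array([416.8, 182.1]), np.int32(10)), (array([414.2, 185. ]), np.int32(5))] [(array([394.4, 143.4]), np.int32(23)), (array([377.9, 177.9]), np.int32(54))]
[416.8 182.1] [394.4 143.4] [ 0.5327 -0.2382  0.2138] 0.0468 [-0.04274126  0.03812004]
[416.8 182.1] [377.9 177.9] [ 0.5828 -0.2588  0.0538] 0.0023 [0.00835567 0.056355  ]
[414.2 185. ] [394.4 143.4] [ 0.5241 -0.2292  0.2181] 0.0454 [-0.05507681  0.03908833]
[414.2 185. ] [377.9 177.9] [ 0.5726 -0.2484  0.0604] 0.0034 [-0.00626134  0.05727776]
[408.58869987 178.78574791]
[393.26695405 178.30814017]
[377.99333236 177.83203256]
(np.float64(0.004), array([ 0.0941, -0.0563, -0.0076]))
```

View pics/s5c.png

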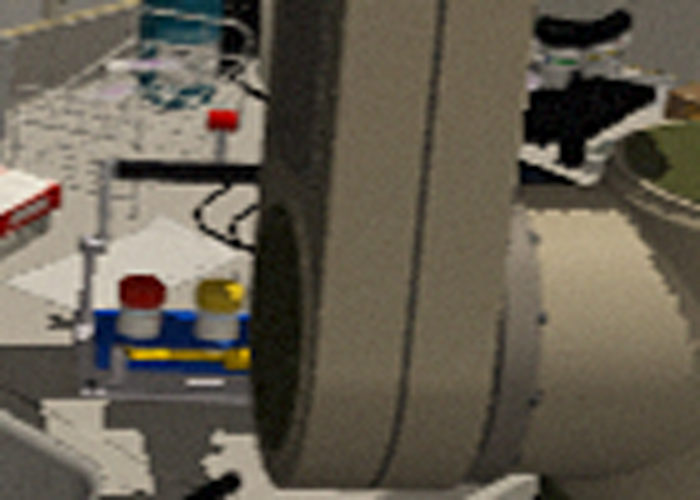

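The crop shows red and yellow seated with the clamp still up and its grip at (222,120). Blue is hidden behind the arm, but it stopped hard at the right height. Next I'll regrasp the clamp.

To row units: 0.035 m is 0.0875, 0.03 m is 0.075.

```bash
echo '0.06 0 0 -0.0375 0 | 0.06 0.075 -0.05 0 0 | 0.06 0.0875 -0.05 0 0 | 0.06 0.0725 -0.04 0 0 | 0.06 0 0 0 0 | 0.06 0 0 0 0' | python3 inch.py
python3 - <<'E'
from h import *
print(delta(W(.0935,-.0015,.175),TH))
sc=cam('scene');print(proj(sc,W(.094,0,.164)),[(a.round(1),n) for a,n in blobs(sc,(0,120,50),(8,255,255),(368,120,420,195),3)])
t=cam('top')
for a,n in blobs(t,(100,120,40),(125,255,255),(400,150,485,250),3): print(a.round(1),n)
for y in (-.058,0,.058): print(proj(t,W(0,y,.064)))
E
```

```text
t: 32.2
tool_pos: [0.6078, -0.3592, 0.2579]
orientation: [-2.934, 1.123, 0.003]
force: [0.1, 0.1, -0.4]
opening: 0.0599
gripper_force: 0.0
(np.float64(0.002), array([-0.0006, -0.    ,  0.0829]))
[393.29959919 143.51899389] [(array([393.9, 143.4]), np.int32(17)), (array([377.9, 177.9]), np.int32(54))]
[422.5 196.7] 282
[443.6716384 207.0836335]
[429.34133244 194.87820689]
[415.15972238 182.79942773]
```

To row units: 0.04 m is 0.1, 0.035 m is 0.0875.

```bash
echo '0.06 0 0 0.1 0 | 0.06 0 0 0.0875 0 | 0.05 0 0 0.02 0 | 0.03 0 0 0 0 | 0.02 0 0 0 0 | 0.02 0 0 0 0 | 0.02 0 0 0 0 | 0.02 0 0 0 0' | python3 inch.py 25
python3 - <<'E'
from h import *
p=robot.read_state()['tool_pos'];print(RR.T@(np.array(p[:2])-O),p[2])
E
```

```text
t: 33.1
tool_pos: [0.6081, -0.3607, 0.1782]
orientation: [2.931, -1.126, 0.005]
force: [-2.2, -2.9, 6.1]
opening: 0.0229
gripper_force: 25.0
[ 0.09532518 -0.0024528 ] 0.17819196047801383
```

To row units: -0.016 m is -0.04, -0.015 m is -0.0375.

```bash
echo '0.02 -0.0375 0 -0.01 0 | 0.02 -0.04 0 -0.0025 0 | 0.02 -0.04 0 0.0025 0 | 0.02 -0.04 0 0.01 0 | 0.02 -0.0375 0 0.015 0 | 0.02 -0.035 0 0.02 0 | 0.02 -0.03 0 0.025 0 | 0.02 -0.025 0 0.03 0 | 0.02 -0.02 0 0.035 0 | 0.02 -0.015 0 0.0375 0 | 0.02 -0.0075 0 0.0375 0 | 0.02 0 0 0 0' | python3 inch.py
python3 - <<'E'
from h import *
p=robot.read_state()['tool_pos'];print(RR.T@(np.array(p[:2])-O),p[2])
E
```

```text
t: 34.3
tool_pos: [0.5099, -0.2718, 0.0935]
orientation: [2.933, -1.126, -0.0]
force: [0.5, -5.0, -1.3]
opening: 0.0241
gripper_force: 25.0
[-0.03719663 -0.00208632] 0.09350867544293506
```

To row units: 0.005 m is 0.0125, 0.004 m is 0.01.

```bash
echo '0.02 0 0 0.0125 0 | 0.02 0 0 0.01 0 | 0.02 0 0 0 0' | python3 inch.py|grep -E "pos|force";echo '0.02 0 0 0.0075 0 | 0.02 0 0 0 0' | python3 inch.py|grep -E "pos|force";echo '0.02 0 0 0.0075 0 | 0.02 0 0 0 0' | python3 inch.py|grep -E "pos|force"
```

```text
tool_pos: [0.5098, -0.2716, 0.0859]
force: [-4.1, -2.1, 1.1]
gripper_force: 25.0
tool_pos: [0.5102, -0.2719, 0.0852]
force: [-10.7, 1.8, 17.3]
gripper_force: 25.0
tool_pos: [0.5109, -0.2726, 0.0837]
force: [-12.3, 2.2, 25.6]
gripper_force: 25.0
```

To row units: -0.04 m is -0.1, -0.03 m is -0.075.

```bash
echo '0.06 0 0 -0.0075 0 | 0.06 0 0 0 0 | 0.06 0 0 0 0 | 0.06 0 0 -0.075 0 | 0.06 0 0 -0.1 0 | 0.06 0 0 -0.1 0 | 0.06 -0.1 0 0 0 | 0.06 -0.1 0 0 0 | 0.06 -0.05 0 0 0 | 0.06 0 0 0 0' | python3 inch.py
python3 - <<'E'
from h import *
t=cam('top','a6.png');sc=cam('scene','s6.png')
A=blobs(t,(18,100,60),(35,255,255),(375,180,485,250),5);B=blobs(sc,(18,100,60),(35,255,255),(365,160,410,210),5)
print([(a.round(1),n) for a,n in A],[(a.round(1),n) for a,n in B],[(a.round(1),n) for a,n in blobs(sc,(0,120,50),(8,255,255),(365,150,420,210),3)])
for a in np.arange(0,.3,.04): print('c',a.round(2),proj(sc,W(.06-.1*np.cos(a),0,.07+.1*np.sin(a))).round(1))
for a in np.arange(0,.6,.06): print('g',a.round(2),proj(sc,W(-.055-.092*np.cos(a),0,.034+.092*np.sin(a))).round(1),proj(t,W(-.055-.092*np.cos(a),0,.034+.092*np.sin(a))).round(1))
im=cv2.imread('pics/s6.png')[130:230,350:490];cv2.imwrite('pics/s6c.png',cv2.resize(im,None,fx=5,fy=5,interpolation=cv2.INTER_CUBIC))
E
```

```text
t: 36.0
tool_pos: [0.4346, -0.2031, 0.1929]
orientation: [-2.933, 1.124, 0.002]
force: [0.2, -0.6, 0.2]
opening: 0.06
gripper_force: 0.0
[] [(array([390.1, 179.4]), np.int32(11)), (array([388.3, 190.8]), np.int32(58))] [(array([378.1, 178.9]), np.int32(38)), (array([395. , 179.6]), np.int32(26))]
c 0.0 [394.7 179.8]
c 0.04 [394.8 178.9]
c 0.08 [394.9 177.8]
c 0.12 [394.9 176.8]
c 0.16 [395.  175.8]
c 0.2 [395.1 174.7]
c 0.24 [395.2 173.7]
c 0.28 [395.3 172.6]
g 0.0 [396.9 201.9] [397.4 230.3]
g 0.06 [397.1 200.5] [397.8 230.2]
g 0.12 [397.2 199. ] [398.2 229.9]
g 0.18 [397.3 197.5] [398.7 229.6]
g 0.24 [397.4 196. ] [399.2 229.2]
g 0.3 [397.5 194.5] [399.8 228.7]
g 0.36 [397.6 192.9] [400.5 228.1]
g 0.42 [397.7 191.3] [401.3 227.5]
g 0.48 [397.7 189.7] [402.1 226.7]
g 0.54 [397.8 188.2] [402.9 226. ]
```

View pics/s6c.png

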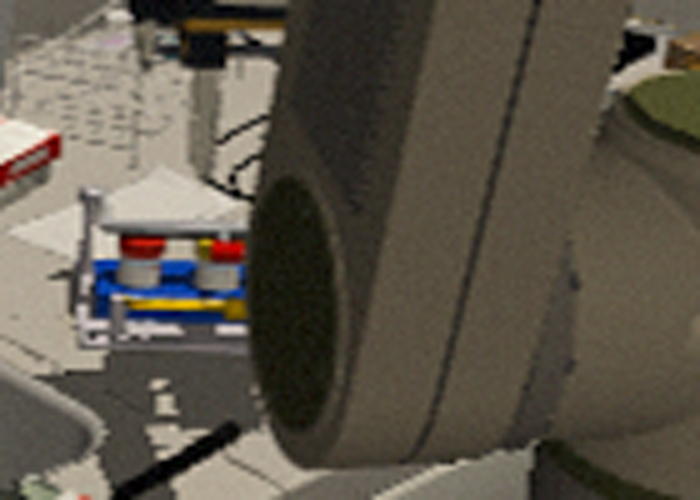

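The crop shows the clamp bar level over the caps, with its grip at (395.0,179.6) in the full image against a predicted (394.7,179.8), so it is shut. The guard's grip is at about 0.4 rad.

Run:
```python
from h import *
print(delta(W(-.139,-.0015,.082),TH))
```

```text
(np.float64(0.001), array([-2.300e-03, -1.000e-04,  1.115e-01]))
```

```bash
echo '0.06 -0.005 0 0.075 0 | 0.06 0 0 0.1 0 | 0.06 0 0 0.1 0 | 0.05 0 0 0.0075 0 | 0.03 0 0 0 0 | 0.02 0 0 0 0 | 0.02 0 0 0 0 | 0.02 0 0 0 0 | 0.02 0 0 0 0' | python3 inch.py 25
python3 - <<'E'
from h import *
p=robot.read_state()['tool_pos'];print(RR.T@(np.array(p[:2])-O),p[2])
E
```

```text
t: 37.0
tool_pos: [0.4354, -0.2042, 0.0821]
orientation: [2.932, -1.126, 0.005]
force: [0.2, -1.9, 1.3]
opening: 0.0237
gripper_force: 25.0
[-0.13770401 -0.00177166] 0.08209561021694411
```

To row units: 0.017 m is 0.0425, 0.014 m is 0.035.

```bash
echo '0.02 0.0175 0 -0.0325 0 | 0.02 0.0225 0 -0.03 0 | 0.02 0.0275 0 -0.025 0 | 0.02 0.03 0 -0.02 0 | 0.02 0.0325 0 -0.015 0 | 0.02 0.035 0 -0.01 0 | 0.02 0.0425 0 -0.005 0 | 0.02 0 0 0 0 | 0.02 0 0 0 0' | python3 inch.py
python3 - <<'E'
from h import *
s=robot.read_state();p=s['tool_pos'];print(RR.T@(np.array(p[:2])-O),p[2],s['force'],s['opening'])
E
```

```text
t: 37.9
tool_pos: [0.4965, -0.2596, 0.1367]
orientation: [2.932, -1.126, 0.002]
force: [-1.2, -2.6, 4.6]
opening: 0.0238
gripper_force: 25.0
[-0.05527873 -0.00203613] 0.13673689943539538 [-1.19260918 -2.60399873  4.64449777] 0.0237555049152372
```

To row units: -0.04 m is -0.1, -0.03 m is -0.075.

```bash
echo '0.06 0 0 0 0 | 0.06 0 0 0 0 | 0.06 0 0 0 0 | 0.06 0 0 -0.075 0 | 0.06 0 0 -0.1 0 | 0.06 0 0 -0.1 0 | 0.06 0 0 -0.075 0 | 0.06 -0.075 0.075 0 0 | 0.06 -0.075 0.1 0 0 | 0.06 -0.075 0.1 0 0 | 0.06 -0.075 0.1 0 0 | 0.06 -0.075 0.1 0 0 | 0.06 0 0 0 0 | 0.06 0 0 0 0' | python3 inch.py
python3 - <<'E'
from h import *
t=cam('top','a7.png');sc=cam('scene','s7.png')
for n in 'at','as':pass
g=W(-.055,0,.126);print(proj(t,g),proj(sc,g))
A=blobs(t,(18,100,60),(35,255,255),(375,150,485,250),5);B=blobs(sc,(18,100,60),(35,255,255),(365,140,410,210),5)
print([(a.round(1),n) for a,n in A],[(a.round(1),n) for a,n in B],[(a.round(1),n) for a,n in blobs(sc,(0,120,50),(8,255,255),(365,150,420,210),3)])
a=cv2.imread('pics/a7.png')[150:250,365:485];b=cv2.imread('pics/s7.png')[130:230,350:470]
cv2.imwrite('pics/f.png',np.hstack([cv2.resize(k,(390,325),interpolation=cv2.INTER_CUBIC) for k in(a,b)]))
E
```

```text
t: 39.3
tool_pos: [0.2567, -0.3, 0.2758]
orientation: [2.931, -1.13, 0.002]
force: [0.2, -0.6, -0.9]
opening: 0.0598
gripper_force: 0.0
[422.78561439 205.00086562] [396.54880231 167.49759927]
[(array([420.9, 207.8]), np.int32(138)), (array([425.1, 195.7]), np.int32(12)), (array([430.1, 199.9]), np.int32(9))] [(array([397.3, 168.3]), np.int32(33)), (array([383.7, 177.8]), np.int32(80))] [(array([374., 179.]), np.int32(3))]
```

View pics/f.png

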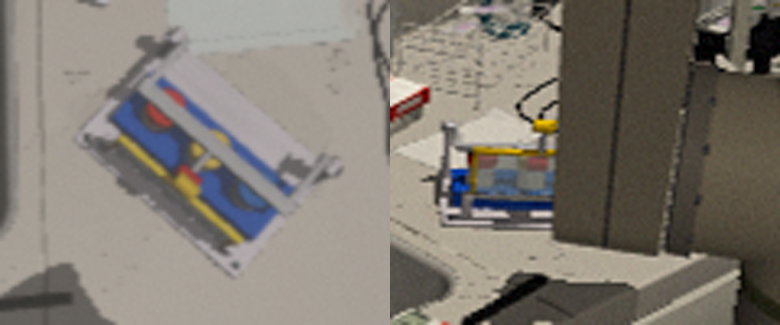

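The final view shows three caps under the shut bar. The guard is upright, with its grip about 1 px from the predicted position, and the arm is clear.

```bash
python3 -c "
from plant import robot, viewer
print(robot.close_job())"
```

```text
the job is handed in; nothing more can be done
None
```

Job handed in at about 39 s: all three pots are pressed home (each stopped hard at seated height), the clamp is shut over the caps and the splash guard is upright; no verdict came back.

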